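Clamp a gearbox half and hold its sprung cover shut on the dowels

TASK

Slide the jaw of the small bench clamp shut so that the lower gearbox half is squeezed squarely and firmly against the fixed stop. Then pick up the cover half, fit it over both dowels with its snout above the lower half's snout, and press it down against the inner spring until the two halves meet flush. Finish while still gripping the cover and holding it pressed shut; do not let go, and leave the other things on the table where they are.

Things in the scene. Friction and masses are not known exactly. Their poses are not given: they have to be found in the camera images.
- clamp_base: Bench clamp fixed to the table: grey bed, top 12 mm high, x -55 to +55, y -162 to +78 mm, with a steel stop at its +y end (inner face at y = +45, 80 mm wide, top 38 mm above the table) and a sliding jaw on the -y side. Origin: on the table; x = y = 0 is where the lower half's middle comes when clamped.
- clamp_jaw: Steel jaw, 74 mm wide, 60 mm long, 22 mm high on the bed. Origin: 12 mm above the table, below the middle of its face (pad out); axes parallel to the clamp's. Slides only along the clamp's y, +y to close; starts open. It drags with about 6 N, 10 N while it pushes the lower half along, and stays where left.
- jaw_face (a point): Middle of the face of the jaw's rubber pad (66 x 16 mm), 24 mm above the table. The pad is sprung: it gives way 3 mm, from 2 N to 5 N, then the jaw is solid. Push the jaw on until about 18 N in all registers: the lower half is then home on the stop and the pad keeps squeezing it.
- jaw_fin (a point): Grip point in the middle of the upright fin on the jaw, 60 mm above the table, 47 mm behind (-y of) the jaw's origin. The fin is 12 mm thick along the slide (y), 36 mm wide along x, and stands from 34 to 73 mm above the table; fingers can take it from above, one before and one behind it.
- stop_face (a point): Middle of the fixed stop's inner face, 27 mm above the table.
- half_lower: Lower gearbox half, plain aluminium, 72 (x) x 90 (y) x 30 mm, about 0.3 kg, loose on the clamp's bed between jaw and stop, a little askew. Origin: centre of its underside, 12 mm above the table. A 36 mm wide snout sticks out 14 mm on its -x side. Two steel dowels stand on its flat top face; they are not symmetric, so the cover fits only one way round.
- spring_top (a point): Middle of the lower half's top face (30 mm above its origin). Here a 22 mm spring cup stands 5 mm proud and pushes the cover off: about 6 N at first touch, 10 N when the halves meet. Without a push the cover (3 N) stays about 5 mm open; a push of about 15 N closes it.
- half_cover: Cover half, plain aluminium, about 0.28 kg, lying on the table, mating face down. Plate 72 (x) x 90 (y) x 20 mm with a grip rib on top and a 14 mm snout on its -x side. Origin: centre of its underside, axes as the lower half's: fitted, its origin is 30 mm above the lower half's and the yaws agree.
- cover_rib (a point): Grip point in the middle of the cover's rib, 43 mm above the cover's underside. The rib is 16 mm thick along the cover's y, 46 mm long along x, and stands from 20 to 52 mm; the plate on both sides of it is clear for the fingers within 15 mm of the middle in x.
- dowel0 (a point): Axis of the first dowel, at (+25, +33) mm on the lower half, at the level of its top face. Dowels are 8 mm thick and stand 16 mm out of that face, the last 5 mm tapered to 4 mm.
- dowel1 (a point): Axis of the second dowel, at (-25, -25) mm on the lower half, at the level of its top face.
- hole0 (a point): Centre of the cover's first through hole, 10.5 mm wide, at (+25, +33) mm on its underside; belongs on dowel0.
- hole1 (a point): Centre of the cover's second through hole, 10.5 mm wide, at (-25, -25) mm on its underside; belongs on dowel1.
- tape_black: Bystander: black tape roll, 62 mm across, 19 mm high, lying flat. Origin: centre of its underside.
- filler_tub: Bystander: round tub with a blue lid, 69 mm across, 56 mm high. Origin: centre of its underside.
- nail_tin: Bystander: round closed tin, 57 mm across, 72 mm high, standing. Origin: centre of its underside.

How it is judged:
On the way, in this order (a step that is already met when the one before it is completed fails the run):
1. the jaw squeezes the lower half squarely against the stop (y of jaw_face in the frame of half_lower above -0.047 m and y of stop_face in the frame of half_lower below 0.047 m and angle between the y axis of half_lower and the y axis of clamp_base, either way round below 0.04 rad and contact force between clamp_jaw and half_lower above 2 N), for 0.2 s.
2. the cover is on both dowels (horizontal distance between hole0 and dowel0 below 0.0025 m and horizontal distance between hole1 and dowel1 below 0.0025 m and z of half_cover in the frame of half_lower below 0.039 m), for 0.1 s.
At the end, for the whole second after the job is handed in: Holes within 2.5 mm of their dowels, cover under 1.5 mm above the lower half, parallel within 0.03 rad, pressed on it with over 7 N, fingers bearing on it with over 3 N, at rest; lower half on the bed, square within 0.04 rad, jaw and stop within 2 mm of its ends, jaw squeezing with over 1.5 N (horizontal distance between hole0 and dowel0 below 0.0025 m and horizontal distance between hole1 and dowel1 below 0.0025 m and y of jaw_face in the frame of half_lower above -0.047 m and y of stop_face in the frame of half_lower below 0.047 m and angle between the y axis of half_lower and the y axis of clamp_base, either way round below 0.04 rad and contact force between clamp_jaw and half_lower above 1.5 N and z of half_cover in the frame of half_lower between 0.027 and 0.0315 m and angle between the z axis of half_cover and the z axis of half_lower, either way round below 0.03 rad and contact force between half_cover and half_lower above 7 N and contact force between the fingers and half_cover above 3 N and height (world z) of half_lower below 0.015 m and linear speed of half_cover below 0.02 m/s); the arm keeps its last pose, push and grip.
It fails at once if the bystander tape_black is displaced by more than 25 mm (distance of tape_black from where it was at the start of the episode above 0.025 m).
It fails at once if the bystander filler_tub is displaced by more than 25 mm (distance of filler_tub from where it was at the start of the episode above 0.025 m).
It fails at once if the bystander nail_tin is displaced by more than 25 mm (distance of nail_tin from where it was at the start of the episode above 0.025 m).
It also fails if it takes over 58 s, if anything falls off the work surface, if the arm or the gripper's body presses on something with over 40 N, if the wrist force passes 120 N, or if a joint passes its speed limit or range.

ROBOT

A 6-joint arm with a two-finger parallel gripper is mounted at the origin on a cart in front of the work surface, level with it; the furniture and walls round the work are solid. World frame = base frame: x ahead of the robot, y to its left, z up, the work surface at z = 0. Lengths are in m, angles in rad, forces in N, time in s.
With the tool pointing down it reaches from about 0.3 to 0.775 m from the base axis. Payload 14.6 kg.
Tool frame: the origin (TCP) lies at the very end of the fingers, on their centre line; the grasp point (between the pads) lies 19 mm behind it; z points along the fingers, y is the line along which they close (so a half turn about z gives the same grasp; the last joint's range is limited). The gripper opens to 85 mm and grips with 20 to 120 N. Pads are 22 mm wide; open, the fingers measure 114 mm over their backs; the gripper's body (76 mm by 85 mm) begins 54 mm behind the grasp point. The pads swing forward as they close: fully open they stand 13 mm farther back than shut.
Start: joints at [1.102, 0.3, 1.521, -0, 1.321, -0.067], TCP at [0.215, 0.506, 0.231] pointing down, gripper open.
Joint ranges: [-3.03, 3.03], [-0.79, 2.21], [0.23, 2.52], [-1.04, 4.18], [0, 3.07], [-2.55, 2.55]. Speed limits (rad/s): [2.22, 2.22, 2.57, 3.14, 3.14, 3.14].

INTERFACE

Orientations are given as a unit quaternion [x, y, z, w].
In Python, from bench import env, imaging gives the robot as it stands.
- The arm moves only by the shell command python3 -m jog 'ROWS' [OPENING] [FORCE]. ROWS is text: rows parted by semicolons, each of 6 numbers parted by spaces: the shift along the tool's x, y, z in mm, then the turn, a rotation vector about the tool's x, y, z in rad. A call has 1 to 5 rows; each row is the pose to reach, as a shift and turn from the pose commanded when the call began, along the tool's axes at that moment; what a row does not reach only later rows make up. A row lasts 1/8 s, in which the tool goes at most 62.5 mm and 10.7 degrees, less where a joint would pass 70% of its speed; a pose out of reach is approached as far as the arm can. A call with a gripper value outside its range is refused whole. OPENING is the finger opening in mm, from 0 to 85.4, set as the call begins (- or left out, the last holds). The fingers move at their own pace and stop on an object; FORCE is the grip in N (left out, the last holds). Time passes only in rows, so rows that repeat a pose let the fingers close. It gives the time, the measured TCP pose, the force, the opening and the grip force at its end, in the units of the state.
- env.get_obs(): the state, without advancing time (a new reading comes with each control period).
- imaging.camera(name): name is "side" or "top"; returns the picture (420x560x3 uint8, blue, green, red); there is no depth.
- imaging.camera_model(name): a dict with "mtx" (3x3 intrinsics, pixels), "rvec" (rotation vector, rad) and "tvec" (3), from world to camera coordinates, as OpenCV has them. Camera axes: x right, y down, z forward; pixel columns grow to the right and rows downward; lengths in m; the calibration is good to about 2 mm. A picture is of the moment at which its call begins. camera_model takes no time and is no camera call.
- env.sign_off(): hands the job in; it is judged then, once.
The state is a dict: "time": time; "joints": joint angles; "qd": joint speeds; "tau": joint torques, N m; "tcp_pos": TCP position; "ee_rot": TCP orientation; "contact_force": force on the tool from outside, world axes, zero at the start; "moment": the same for the moment, N m; "finger_gap": opening from 0.0 (shut) to 1.0 (fully open); "gripper_force": force on a finger pad.
Only numpy, scipy, OpenCV 4.12 (cv2) and the standard library are available. Lean on these libraries where they do the work, as an engineer would, in place of code of your own. Each camera call takes 0.05 s, during which the arm holds its last target. There are 200 camera calls.

## Working session

There is one attempt and no reset: what is moved stays moved. The work goes in short steps, Python scripts to look and compute and a shell command to move; the robot and the scene stay as the last step left them, time stands still between calls to the robot, and variables do not carry over. Pictures are saved under pics/ and viewed, at most 10 in all, crops included, and the job is handed in when it is done.

```bash
ls; mkdir -p pics; python3 - <<'E'
from bench import env, imaging
import cv2, numpy as np
o=env.get_obs(); print(o)
for n in("side","top"):
    im=imaging.camera(n); cv2.imwrite(f"pics/{n}0.png",im)
    m=imaging.camera_model(n); R=cv2.Rodrigues(np.array(m["rvec"]))[0]; print(n,m["mtx"],(-R.T@np.array(m["tvec"]).ravel()),R[2])
E
```

```text
pics
{'time': 0.0, 'joints': array([ 1.10243030e+00,  3.00457570e-01,  1.52160568e+00,  3.44774729e-05,
        1.32069932e+00, -6.65783288e-02]), 'qd': array([ 5.91719666e-05,  6.25805891e-04, -7.02864753e-04,  1.39218206e-03,
       -1.72572894e-03,  1.98077653e-03]), 'tau': array([-1.49192223e-03, -5.43515253e+01, -3.61769772e+01, -1.01851276e-04,
        4.06383653e-03,  2.60127945e-05]), 'tcp_pos': array([0.21495987, 0.50598978, 0.23071833]), 'ee_rot': array([ 1.99549438e-01,  9.79887585e-01, -5.59746738e-04, -1.70707829e-04]), 'contact_force': array([0.31296481, 0.38159655, 0.12438345]), 'moment': array([ 0.01526973, -0.02338736, -0.02312738]), 'gripper_force': 0.0, 'finger_gap': 0.9967732214479075}
side [[441.91315003   0.         279.58193243]
 [  0.         441.91315003 211.72309367]
 [  0.           0.           1.        ]] [ 0.28218388 -1.19145368  0.53176543] [ 0.18479104  0.91894223 -0.34842136]
top [[436.43618505   0.         286.20295573]
 [  0.         436.43618505 214.72157261]
 [  0.           0.           1.        ]] [ 0.3114781  -0.00919815  1.36962022] [ 0.18673066 -0.00444871 -0.98240107]
```

View pics/side0.png

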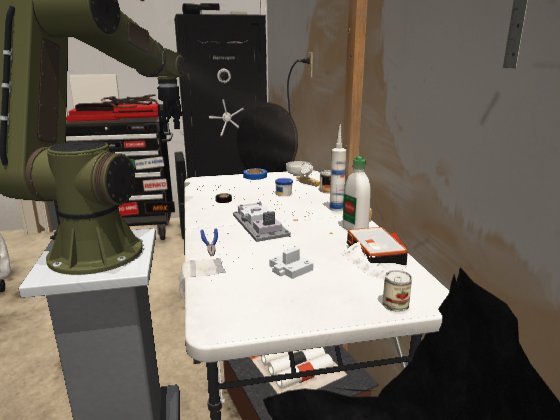

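View pics/top0.png

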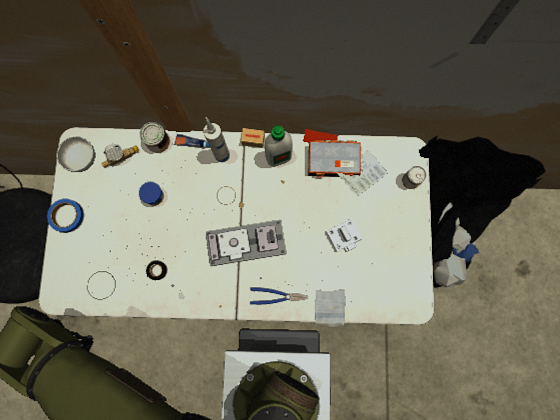

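Side view: clamp at about (262,220), cover at (291,262), tape (223,198), tub (284,187). Top view: clamp at (246,242), cover at (343,235). I'll zoom in on both.

```bash
python3 - <<'E'
import cv2, numpy as np
t=cv2.imread("pics/top0.png"); s=cv2.imread("pics/side0.png")
c=lambda im,x,y:cv2.resize(im[y:y+60,x:x+80],(400,300),interpolation=cv2.INTER_CUBIC)
cv2.imwrite("pics/z0.png",np.vstack([np.hstack([c(t,205,212),c(t,303,205)]),np.hstack([c(s,222,187),c(s,251,232)])]))
E
```

```text
(no output)
```

View pics/z0.png

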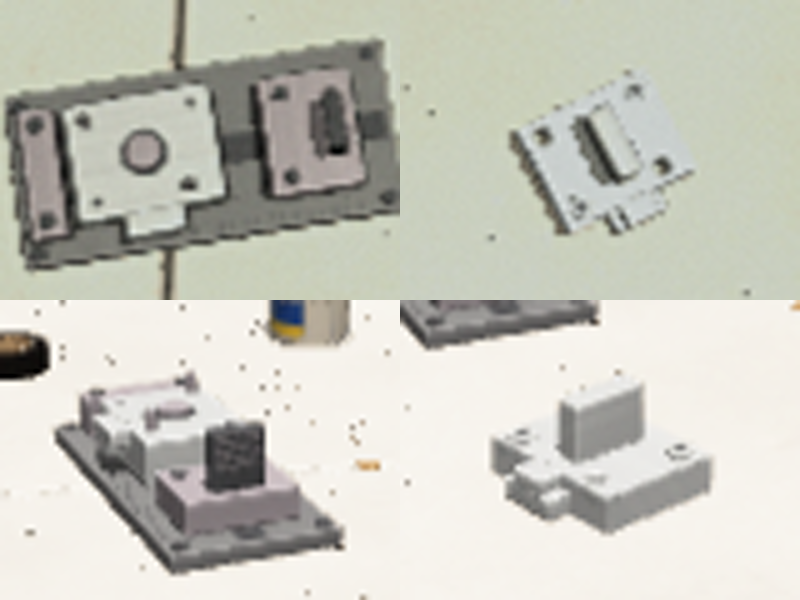

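The zoom shows: spring cup at crop (144,152), dowels at (82,120) and (190,183), and the fin at (330,122). Cover holes are at (543,135) and (663,165), with the rib between them and the snout at (635,210). Next I'll measure these with masks and rays.

```bash
cat > v.py <<'E'
from bench import env, imaging
import cv2, numpy as np
M={n:imaging.camera_model(n) for n in("side","top")}
def P(n):
    m=M[n]; return np.array(m["mtx"])@np.c_[cv2.Rodrigues(np.array(m["rvec"]))[0],np.array(m["tvec"]).ravel()]
def plane(n,px,z):
    px=np.atleast_2d(np.array(px,float)); Q=P(n); H=np.c_[Q[:,0],Q[:,1],Q[:,2]*z+Q[:,3]]
    return cv2.perspectiveTransform(px[None],np.linalg.inv(H))[0]
def tri(a,b):
    X=cv2.triangulatePoints(P("side"),P("top"),np.array(a,float).reshape(2,1),np.array(b,float).reshape(2,1)).ravel(); return X[:3]/X[3]
def proj(n,X): q=P(n)@np.r_[X,1]; return q[:2]/q[2]
def blob(im,seed,r=3,dark=True):
    "weighted centroid of the dark (or bright) spot near seed"
    x,y=np.round(seed).astype(int); w=cv2.cvtColor(im,cv2.COLOR_BGR2GRAY)[y-r:y+r+1,x-r:x+r+1].astype(np.float32)
    w=(np.median(w)-w) if dark else (w-np.median(w)); w=np.clip(w-5,0,None); m=cv2.moments(w)
    return np.array([x-r+m["m10"]/m["m00"],y-r+m["m01"]/m["m00"]])
def rect(pts):
    c,s,a=cv2.minAreaRect((pts*1000).astype(np.float32)); return np.round(c,1),np.round(s,1),round(a,2)
cr=lambda x,y,X,Y:np.array([x+(X+.5)/5-.5,y+(Y+.5)/5-.5])
def comp(mask,seed):
    n,l,st,ce=cv2.connectedComponentsWithStats(mask.astype(np.uint8)); k=l[int(seed[1]),int(seed[0])]
    return (l==k).astype(np.uint8),st[k]
def cpts(m): return np.vstack([c[:,0] for c in cv2.findContours(m,cv2.RETR_EXTERNAL,cv2.CHAIN_APPROX_NONE)[0]]).astype(float)
E
python3 - <<'E'
from v import *
t=cv2.imread("pics/top0.png"); s=cv2.imread("pics/side0.png")
g=cv2.cvtColor(t,cv2.COLOR_BGR2GRAY)
roi=np.zeros_like(g); roi[215:272,202:292]=1
m,st=comp((g<165)&(roi>0),(232,255)); hp=cv2.convexHull(cpts(m).astype(np.float32))[:,0]
m,st=comp((g<165)&(roi>0),cr(205,212,245,120)); print(st); hp=cpts(m); print("bed",rect(plane("top",hp,.012)))
T=lambda X,Y:cr(205,212,X,Y); C=lambda X,Y:cr(303,205,X-400,Y); SC=lambda X,Y:cr(251,232,X-400,Y-300); SL=lambda X,Y:cr(222,187,X,Y-300)
for n,q,z in[("spring",T(144,152),.047),("dow0",T(82,120),.05),("dow1",T(190,183),.05),("jawfin",T(330,122),.073)]:
    print(n,q,plane("top",q,z)*1000)
print("spring tri",tri(SL(172,410),T(144,152))*1000)
h0=blob(t,C(543,135),2);h1=blob(t,C(663,165),2);h1s=blob(s,SC(597,478),2)
print("h",h0,h1,h1s,plane("top",[h0,h1],.02)*1000,"tri h1",tri(h1s,h1)*1000)
# cover mask by colour distance from the table
lab=cv2.cvtColor(t,cv2.COLOR_BGR2LAB).astype(float); bg=np.median(lab[205:262,305:325].reshape(-1,3),0); print(bg,lab[int(C(0,0)[1])+8,345])
d=np.linalg.norm(lab-bg,axis=2); roi=np.zeros_like(g); roi[212:256,320:368]=1
m,st=comp((d>7)&(roi>0),C(560,160)); print(st); print("cover",rect(plane("top",cpts(m),.02)))
# rib top
print("ribtop", tri(SC(603,390),C(624,147))*1000)
# fin top
print("fintop", tri(SL(235,426),T(330,120))*1000)
E
```

```text
[ 206  215   81   57 2015]
bed (array([479.8, 109.9]), array([173.8, 241.6]), 10.73)
spring [233.4 242. ] [[473.62786876 143.20280736]]
dow0 [221.  235.6] [[491.76025565 181.54667086]]
dow1 [242.6 248.2] [[455.18073406 114.07120516]]
jawfin [270.6 236. ] [[491.70768766  29.85895771]]
spring tri [473.46162605 143.77271168  42.54668569]
h [331.33499171 231.60696517] [355.26298157 237.6080402 ] [289.60791367 267.63309353] [[ 518.42411186 -157.91175946]
 [ 501.66454236 -232.81048169]] tri h1 [ 500.74412233 -232.94064574   18.00831277]
[210. 123. 137.] [210. 123. 136.]
[324 219  38  34 807]
cover (array([ 502.1, -196.4]), array([ 91.9, 101. ]), 28.26)
ribtop [ 508.84489562 -203.64686816   52.65091974]
fintop [493.73677974  29.89633834  71.0521013 ]
```

```bash
python3 - <<'E'
from v import *
t=cv2.imread("pics/top0.png"); s=cv2.imread("pics/side0.png")
g=cv2.cvtColor(t,cv2.COLOR_BGR2GRAY)
roi=np.zeros_like(g); roi[215:272,202:292]=1
m,st=comp(cv2.morphologyEx(((g<165)&(roi>0)).astype(np.uint8),cv2.MORPH_OPEN,np.ones((5,5))),(250,226)); print(st)
print("bed",rect(plane("top",cpts(m),.012)))
hp=plane("top",cpts(m),.012)
up=[p for p in cpts(m) if 212<p[0]<278]; 
cols={}
for x in list(range(212,234))+list(range(246,276)):
    r=[p[1] for p in up if p[0]==x]; cols[x]=(min(r),max(r))
for k in(0,1):
    q=plane("top",[(x,v[k]) for x,v in cols.items() ],.012); vx,vy,_,_=cv2.fitLine(q.astype(np.float32),cv2.DIST_HUBER,0,1e-4,1e-4).ravel(); print("edge",np.degrees(np.arctan2(-vx,vy))%180)
a=np.radians(28.1); c=np.array([.5119,-.1989])
for z in(.052,): print("rib proj",proj("top",np.r_[c,z]),proj("side",np.r_[c,z]))
# rib top bright strip in top view; same in side
for n,im,(x0,y0,w,h),th in(("top",t,(338,222,18,24),0),("side",s,(278,244,24,22),0)):
    sub=cv2.cvtColor(im,cv2.COLOR_BGR2GRAY)[y0:y0+h,x0:x0+w]; print(n); print(sub[:, ::1])
E
```

```text
[ 242  220   44   41 1241]
bed (array([488.1,  59.4]), array([112.8, 139.1]), 10.66)Traceback (most recent call last):
  File "<stdin>", line 11, in <module>
ValueError: min() iterable argument is empty
```

```bash
python3 - <<'E'
from v import *
t=cv2.imread("pics/top0.png"); s=cv2.imread("pics/side0.png")
g=cv2.cvtColor(t,cv2.COLOR_BGR2GRAY)
roi=np.zeros_like(g); roi[215:272,202:292]=1
m=cv2.morphologyEx(((g<165)&(roi>0)).astype(np.uint8),cv2.MORPH_OPEN,np.ones((3,3)))
m[:,236:245]=0
h=plane("top",cpts(m),.012); print("bed",rect(h))
c=np.array([.5119,-.1989]); print("rib proj",proj("top",np.r_[c,.052]),proj("side",np.r_[c,.052]))
# bright rib top strip, top view
L=g[222:246,338:358]; print(L)
E
```

```text
bed (array([478.5, 109.6]), array([112.7, 241.6]), 10.8)
rib proj [345.89531567 232.55007115] [291.43405187 249.03526274]
[[204 201 203 204 197 179 205 200 208 202 169 111 114 173 205 206 204 204
  204 203]
 [204 204 196 180 204 199 206 207 207 197 161 144 117 180 209 208 205 203
  202 204]
 [204 207 203 201 208 207 206 208 208 195 162 182 185 175 207 204 203 203
  205 201]
 [206 206 205 208 205 195 174 207 208 204 199 203 204 201 206 204 206 204
  202 203]
 [207 206 209 190 139 168 186 183 207 207 206 205 205 207 205 208 203 204
  204 204]
 [211 213 202 174 186 200 199 183 206 205 207 204 205 206 205 206 207 205
  205 203]
 [138 130 129 187 206 206 204 195 186 205 205 205 205 206 207 205 205 206
  203 204]
 [106  83  62 147 209 207 205 201 195 207 204 206 206 206 205 203 206 205
  204 205]
 [111  95  42 100 189 207 207 206 198 186 205 204 206 207 206 205 204 203
  205 206]
 [111 106  64  60 142 208 205 206 198 191 205 206 205 204 205 206 206 205
  204 206]
 [105 112  95  42  98 188 209 206 204 196 192 208 208 206 206 205 205 204
  207 205]
 [177 111 106  62  54 134 207 206 207 204 1
[... 362 characters left out ...]
  85  59
  105 185]
 [206 209 191 110 115  95  41  84 170 212 208 207 197 183 203 186 172  92
   71 155]
 [207 207 188 107 114 104  63  47 118 199 205 168 161 203 206 202 180 113
  122 188]
 [206 207 205 176 108 110  96  43  59 100 113 146 190 208 206 205 198 185
  200 195]
 [205 207 208 206 176 102 123 135  82 136 184 198 206 206 206 207 209 193
  143 154]
 [205 206 204 205 204 192 197 202 196 199 208 207 205 207 208 192 144 153
  193 196]
 [207 207 204 206 207 207 207 208 208 208 208 207 194 174 198 181 182 165
  207 206]
 [187 211 207 206 206 205 205 207 206 205 199 187 197 198 206 201 205 200
  206 206]
 [165 147 191 203 205 207 207 206 209 207 206 200 205 205 206 197 186 199
  178 206]]
```

```bash
cat > d.py <<'E'
import sys
from bench import env
import numpy as np
from scipy.spatial.transform import Rotation as Ro
# d.py x y z(mm) yaw_of_tool_y(deg): prints tool-frame shift and turn to that pose
x,y,z,a=map(float,sys.argv[1:5]); o=env.get_obs(); R=Ro.from_quat(o["ee_rot"]); a=np.radians(a)
Y=np.array([np.cos(a),np.sin(a),0]); Z=np.array([0,0,-1.]); G=Ro.from_matrix(np.c_[np.cross(Y,Z),Y,Z])
print("shift",np.round(R.inv().apply(np.array([x,y,z])-o["tcp_pos"]*1000),1),"turn",np.round((R.inv()*G).as_rotvec(),3),"t",round(o["time"],2),"q",np.round(o["joints"],2))
E
python3 d.py 493 30 131 -79.2
```

```text
shift [-442.  -329.3  100.1] turn [-1.000e-03  1.000e-03  2.551e+00] t 0.1 q [ 1.1   0.3   1.52  0.    1.32 -0.07]
```

```bash
r='-442 -329 100 0 0 2.55'; python3 -m jog '-442 -329 100 0 0 2.55;-442 -329 100 0 0 2.55;-442 -329 100 0 0 2.55;-442 -329 100 0 0 2.55;-442 -329 100 0 0 2.55' 45 60; python3 d.py 493 30 131 -79.2
```

```text
time: 0.72
tcp_pos: [0.3709, 0.2389, 0.1751]
ee_rot: [0.623, 0.782, 0.0, 0.0]
contact_force: [1.4, 0.3, -0.5]
finger_gap: 0.526
gripper_force: 0.0
shift [-231.    72.3   44.1] turn [ 0.    -0.     1.608] t 0.72 q [0.49 0.12 1.88 0.   1.14 0.26]
```

```bash
python3 -m jog '-231 72 44 0 0 1.608;-231 72 44 0 0 1.608;-231 72 44 0 0 1.608;-231 72 44 0 0 1.608;-231 72 44 0 0 1.608' >/dev/null; python3 d.py 493 30 131 -79.2
```

```text
shift [-0.2 -1.2 -0.7] turn [-0.001  0.002  0.666] t 1.35 q [-0.01  0.29  1.78 -0.    1.07  0.7 ]
```

```bash
python3 -m jog '0 0 0 0 0 0.666;0 0 0 0 0 0.666;0 0 0 0 0 0.666;0 0 0 0 0 0.666;0 0 0 0 0 0.666' >/dev/null; python3 d.py 493 30 41 -79.2;  python3 - <<'E'
from v import *
t=imaging.camera("top");s=imaging.camera("side")
c=lambda im,x,y:cv2.resize(im[y:y+60,x:x+80],(400,300),interpolation=cv2.INTER_CUBIC)
cv2.imwrite("pics/z1.png",np.hstack([c(t,230,205),c(s,222,170)]))
E
```

```text
shift [-0.7  2.4 90.3] turn [-0.     0.001  0.011] t 1.98 q [-0.01  0.29  1.79 -0.    1.07  1.36]
```

View pics/z1.png

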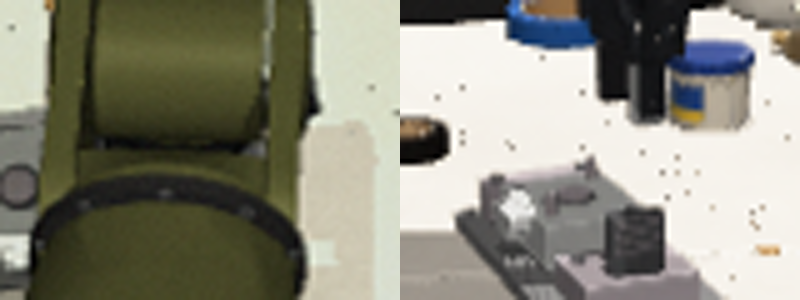

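The side view shows the fingertips at about (267,191) and (272,194), above and behind the fin. The top view is blocked by the arm. Going down over the fin.

```bash
python3 -c "
from v import *
print(proj('side',[.493,.03,.131]),proj('side',[.493,.03,.073]))"; python3 -m jog '-1 2 40 0 0 0.01;-1 2 60 0 0 0.01;-1 2 80 0 0 0.01;-1 2 90 0 0 0.01;-1 2 90 0 0 0.01'; python3 -m jog '0 0 0 0 0 0;0 0 0 0 0 0;0 0 0 0 0 0;0 0 0 0 0 0' 5 60
```

```text
[267.88038116 192.75077855] [268.16542423 211.22415015]
time: 2.7
tcp_pos: [0.4926, 0.0303, 0.0412]
ee_rot: [0.996, 0.095, -0.0, -0.0]
contact_force: [0.4, 0.3, 0.1]
finger_gap: 0.524
gripper_force: 0.0
time: 3.2
tcp_pos: [0.4933, 0.0301, 0.0424]
ee_rot: [0.996, 0.094, 0.001, 0.0]
contact_force: [-1.6, -1.9, 5.5]
finger_gap: 0.132
gripper_force: 58.5
```

```bash
python3 -m jog '0 -4 0 0 0 0;0 -8 0 0 0 0;0 -12 0 0 0 0;0 -16 0 0 0 0;0 -16 0 0 0 0';python3 -m jog '0 -2 0 0 0 0;0 -4 0 0 0 0;0 -6 0 0 0 0;0 -8 0 0 0 0;0 -8 0 0 0 0'
```

```text
time: 3.82
tcp_pos: [0.4903, 0.0459, 0.0424]
ee_rot: [0.996, 0.094, 0.001, 0.0]
contact_force: [-0.7, -1.4, 5.4]
finger_gap: 0.132
gripper_force: 58.7
time: 4.45
tcp_pos: [0.4889, 0.0534, 0.0424]
ee_rot: [0.996, 0.094, 0.001, 0.0]
contact_force: [-0.9, -6.2, 6.2]
finger_gap: 0.131
gripper_force: 58.7
```

```bash
python3 -m jog '0 -1 0 0 0 0;0 -2 0 0 0 0;0 -3 0 0 0 0;0 -4 0 0 0 0;0 -4 0 0 0 0'
```

```text
time: 5.08
tcp_pos: [0.4882, 0.0572, 0.0424]
ee_rot: [0.996, 0.094, 0.001, 0.0]
contact_force: [-1.3, -6.8, 5.8]
finger_gap: 0.131
gripper_force: 58.8
```

```bash
for i in 1; do python3 -m jog '0 -1 0 0 0 0;0 -2 0 0 0 0;0 -2 0 0 0 0';  python3 -m jog '0 -1 0 0 0 0;0 -2 0 0 0 0;0 -2 0 0 0 0'; done | grep -E "tcp|contact"
```

```text
tcp_pos: [0.4878, 0.0591, 0.0424]
contact_force: [-0.7, -7.4, 5.5]
tcp_pos: [0.4874, 0.0611, 0.0424]
contact_force: [-0.4, -7.4, 5.6]
```

```bash
(python3 -m jog '0 -1 0 0 0 0;0 -2 0 0 0 0;0 -2 0 0 0 0';  python3 -m jog '0 -1 0 0 0 0;0 -2 0 0 0 0;0 -2 0 0 0 0') | grep -E "tcp|contact"
```

```text
tcp_pos: [0.4871, 0.0629, 0.0424]
contact_force: [-1.0, -9.2, 6.1]
tcp_pos: [0.4869, 0.0635, 0.0425]
contact_force: [1.5, -24.1, 5.3]
```

The jaw is home at 24 N. I'll release it, lift, and head for the cover, then look at the lower half.

```bash
python3 -m jog '0 -2 0 0 0 0;0 -2 0 0 0 0' | grep contact; python3 -m jog '0 -2 0 0 0 0;0 -2 0 0 0 0;0 -2 0 0 0 0' 45 | grep -E "contact|gap"; python3 -m jog '0 0 -50 0 0 0;0 0 -100 0 0 0;0 0 -110 0 0 0;0 0 -110 0 0 0'; python3 d.py 512 -199 150 -61.9
```

```text
contact_force: [4.1, -44.5, 3.2]
contact_force: [0.2, 0.2, -0.1]
finger_gap: 0.529
time: 7.7
tcp_pos: [0.4853, 0.0697, 0.1515]
ee_rot: [0.996, 0.094, 0.0, -0.0]
contact_force: [-0.0, -0.0, -0.1]
finger_gap: 0.53
gripper_force: 0.0
shift [-24.3 269.    1.5] turn [ 0.    -0.001 -0.301] t 7.7 q [0.07 0.25 1.78 0.   1.11 1.45]
```

```bash
python3 -m jog '-24 269 0 0 0 -0.3;-24 269 0 0 0 -0.3;-24 269 0 0 0 -0.3;-24 269 0 0 0 -0.3;-24 269 0 0 0 -0.3' 60|grep tcp; python3 - <<'E'
from v import *
t=imaging.camera("top");s=imaging.camera("side")
cv2.imwrite("pics/top2.png",t);cv2.imwrite("pics/side2.png",s)
c=lambda im,x,y:cv2.resize(im[y:y+60,x:x+80],(400,300),interpolation=cv2.INTER_CUBIC)
cv2.imwrite("pics/z2.png",np.vstack([np.hstack([c(t,205,212),c(t,303,205)]),np.hstack([c(s,222,187),c(s,251,220)])]))
E
python3 d.py 512 -199 24 -61.9
```

```text
tcp_pos: [0.5114, -0.2018, 0.1493]
shift [  1.8  -1.5 125.3] turn [-0.002  0.002 -0.005] t 8.43 q [-0.44  0.38  1.61 -0.    1.15  0.64]
```

View pics/z2.png

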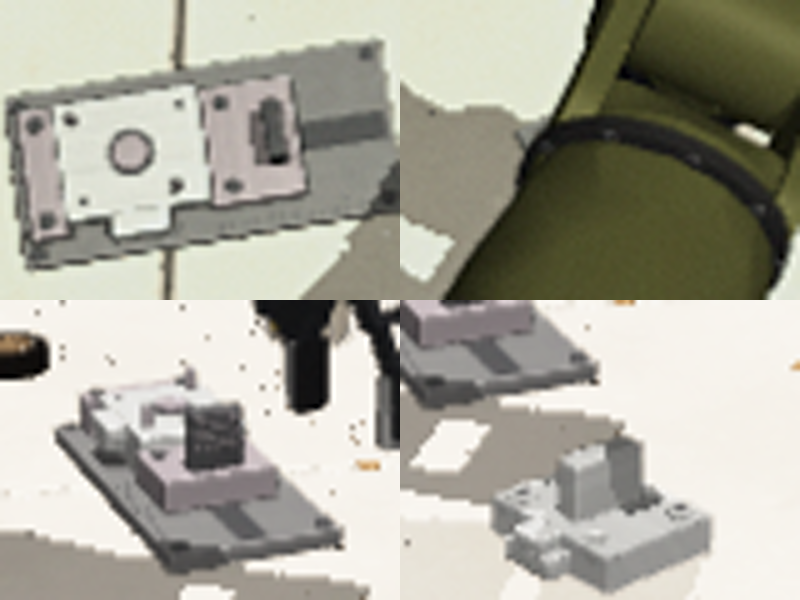

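Lower half is now square against the stop: spring cup at crop (131,152), jaw touching its -y side. The fin is at (275,130). Next, measure the clamped half and check the cover's centre by its edges.

```bash
python3 - <<'E'
from v import *
def frame(p,c,a): 
    a=np.radians(a); R=np.array([[np.cos(a),-np.sin(a)],[np.sin(a),np.cos(a)]]); return (p*1000-c)@R
K=8
def ring(t,seed):
    x,y=np.round(seed).astype(int); sub=cv2.resize(cv2.cvtColor(t,cv2.COLOR_BGR2GRAY)[y-8:y+9,x-8:x+9],None,fx=K,fy=K,interpolation=cv2.INTER_CUBIC)
    out=[]
    for th in(150,170,185):
        cs=cv2.findContours((sub<th).astype(np.uint8),cv2.RETR_LIST,cv2.CHAIN_APPROX_NONE)[0]
        c=[c for c in cs if 25<cv2.boundingRect(c)[2]<90 and cv2.pointPolygonTest(c,(8.5*K,8.5*K),False)>0]
        for q in c:
            e=cv2.fitEllipse(q); out.append((np.array([x-8,y-8])+(np.array(e[0])+.5)/K-.5, np.round(np.array(e[1])/K,2)))
    return out
t0=cv2.imread("pics/top0.png");t=cv2.imread("pics/top2.png")
for q,w in ring(t,cr(205,212,131,152)): print("spring",q,w,plane("top",q,.047)*1000)
# lower-half outline (bright) in clamp frame, z=.042
g=cv2.cvtColor(t,cv2.COLOR_BGR2GRAY)
roi=np.zeros_like(g); roi[225:262,212:252]=1
m,st=comp((g>188)&(roi>0),(226,243)); print(st)
f=frame(plane("top",cpts(m),.042),np.array([470.6,151.]),10.8)
for nm,sel,k in(("+x",(f[:,0]>20)&(abs(f[:,1])<35),0),("-x",(f[:,0]<-20)&(f[:,0]>-45)&(abs(f[:,1])>22)&(abs(f[:,1])<38),0),("+y",(f[:,1]>30)&(abs(f[:,0])<28),1),("-y",(f[:,1]<-30)&(abs(f[:,0])<28),1)):
    print(nm,np.round(np.percentile(f[sel][:,k],[10,50,90]),1))
# cover
lab=cv2.cvtColor(t0,cv2.COLOR_BGR2LAB).astype(float); bg=np.median(lab[205:262,305:325].reshape(-1,3),0)
d=np.linalg.norm(lab-bg,axis=2); roi=np.zeros_like(g); roi[212:256,320:368]=1
m,st=comp((d>7)&(roi>0),(335,237)); P_=cpts(m)
for z in(.02,0):
  f=frame(plane("top",P_,z),np.array([511.9,-198.9]),28.1)
  for nm,sel,k in(("+x",(f[:,0]>20)&(abs(f[:,1])<35),0),("-x",(f[:,0]<-20)&(f[:,0]>-45)&(abs(f[:,1])>22)&(abs(f[:,1])<38),0),("sn",(f[:,0]<-40)&(abs(f[:,1])<12),0),("+y",(f[:,1]>30)&(abs(f[:,0])<28),1),("-y",(f[:,1]<-30)&(abs(f[:,0])<28),1)):
    print(z,nm,np.round(np.percentile(f[sel][:,k],[10,50,90]),1))
E
```

```text
spring [230.61327267 241.8533268 ] [6.14 6.55] [[473.83242514 151.69769758]]
spring [230.72345543 242.0148325 ] [8.99 9.22] [[473.34791198 151.33737475]]
spring [230.5826683 241.8888998] [5.49 5.9 ] [[473.72089195 151.78514451]]
spring [230.70600224 242.00408077] [9.36 9.59] [[473.37927817 151.39211854]]
spring [230.68906212 241.99776745] [9.6  9.94] [[473.39710983 151.44460603]]
[     0      0    560    420 234490]
+x [839.6 843.8 847.9]Traceback (most recent call last):
  File "<stdin>", line 22, in <module>
    return _quantile_unchecked(
        a, q, axis, out, overwrite_input, method, keepdims, weights)
    return _ureduce(a,
                    func=_quantile_ureduce_func,
    ...<5 lines>...
                    overwrite_input=overwrite_input,
                    method=method)
    r = func(a, **kwargs)
    result = _quantile(arr,
                       quantiles=q,
    ...<2 lines>...
                       out=out,
                       weights=wgt)
    slices_having_nans = np.isnan(arr[-1, ...])
                                  ~~~^^^^^^^^^
IndexError: index -1 is out of bounds for axis 0 with size 0
```

```bash
python3 - <<'E'
from v import *
def frame(p,c,a): 
    a=np.radians(a); R=np.array([[np.cos(a),-np.sin(a)],[np.sin(a),np.cos(a)]]); return (p*1000-c)@R
t0=cv2.imread("pics/top0.png");t=cv2.imread("pics/top2.png");g=cv2.cvtColor(t,cv2.COLOR_BGR2GRAY)
def sides(P_,c,a,z,names):
  f=frame(plane("top",P_,z),np.array(c),a)
  for nm,sel,k in(("+x",(f[:,0]>20)&(abs(f[:,1])<35),0),("-x",(f[:,0]<-20)&(f[:,0]>-45)&(abs(f[:,1])>22)&(abs(f[:,1])<38),0),("sn",(f[:,0]<-40)&(abs(f[:,1])<12),0),("+y",(f[:,1]>30)&(abs(f[:,0])<28),1),("-y",(f[:,1]<-30)&(abs(f[:,0])<28),1)):
    v=f[sel]
    if len(v)>3: print(z,nm,np.round(np.percentile(v[:,k],[10,50,90]),1),"tilt",np.round(np.degrees(np.polyfit(v[:,1-k],v[:,k],1)[0]),1))
lab=cv2.cvtColor(t0,cv2.COLOR_BGR2LAB).astype(float); bg=np.median(lab[205:262,305:325].reshape(-1,3),0)
d=np.linalg.norm(lab-bg,axis=2)
m=np.zeros_like(g); m[212:256,320:368]=(d>7)[212:256,320:368]; m=cv2.morphologyEx(m,cv2.MORPH_OPEN,np.ones((3,3)))
for z in(.02,0): sides(cpts(m),[511.9,-198.9],28.1,z,0)
print("lower")
hsv=cv2.cvtColor(t,cv2.COLOR_BGR2HSV); m=np.zeros_like(g); sub=(g>185)&(hsv[...,1]<25); m[228:261,214:249]=sub[228:261,214:249]
m=cv2.morphologyEx(m,cv2.MORPH_OPEN,np.ones((3,3))); sides(cpts(m),[473.5,151.5],10.8,.042,0)
print(g[227:232,225:232],t[220,230],t[240,222])
E
```

```text
0.02 +x [33.  35.6 37.1] tilt 0.1
0.02 -x [-40.4 -38.2 -37.8] tilt -1.2
0.02 sn [-52.2 -50.5 -48.9] tilt -3.2
0.02 +y [54.  55.1 56.3] tilt 1.5
0.02 -y [-43.3 -42.  -40.9] tilt -1.6
0 +x [34.7 37.5 38.9] tilt 0.6
0 -x [-38.8 -37.5 -36. ] tilt 0.1
0 sn [-52.8 -50.  -48.6] tilt -3.4
0 +y [51.  52.1 53.3] tilt 1.3
0 -y [-47.8 -46.5 -45.3] tilt -1.6
lower
0.042 +x [27.9 34.1 35.7] tilt -5.3
0.042 -x [-33.3 -30.1 -22.9] tilt 0.6
0.042 sn [-47.7 -46.9 -45.7] tilt -1.1
0.042 +y [33.4 41.3 43. ] tilt 0.5
0.042 -y [-44.1 -43.1 -39.7] tilt -6.2
[[229 231 221 177 162 177 179]
 [173 172 156 143 134 137 138]
 [137 134 132 133 136 132 130]
 [135 131 126 128 119 101 129]
 [116 157 168 187 211 215 218]] [204 227 224] [211 224 221]
```

```bash
python3 -m jog '2 -1 60 0 0 0;2 -1 90 0 0 0;2 -1 110 0 0 0;2 -1 123 0 0 0;2 -1 123 0 0 0' |grep -E "tcp|contact"; python3 d.py 512 -199 26 -61.9; python3 -m jog '0 0 0 0 0 0;0 0 0 0 0 0;0 0 0 0 0 0;0 0 0 0 0 0' 8 60;python3 d.py 512 -199 26 -61.9;
```

```text
tcp_pos: [0.513, -0.1966, 0.0274]
contact_force: [0.2, 0.1, 0.1]
shift [-2.   1.7  1.4] turn [-0.002  0.001 -0.001] t 9.05 q [-0.43  0.55  1.69  0.    0.9   0.65]
time: 9.55
tcp_pos: [0.5139, -0.1975, 0.0293]
ee_rot: [0.97, 0.242, 0.001, 0.0]
contact_force: [-0.6, 0.9, 6.3]
finger_gap: 0.174
gripper_force: 59.8
shift [-2.4  0.4  3.3] turn [ 0.001 -0.001 -0.002] t 9.55 q [-0.43  0.55  1.68  0.    0.9   0.65]
```

```bash
python3 -m jog '0 0 -40 0 0 0;0 0 -90 0 0 0;0 0 -120 0 0 0;0 0 -130 0 0 0;0 0 -130 0 0 0'; python3 d.py 476 152 150 -79.2
```

```text
time: 10.18
tcp_pos: [0.5133, -0.1973, 0.1579]
ee_rot: [0.97, 0.242, -0.0, -0.0]
contact_force: [-0.4, 0.3, -2.7]
finger_gap: 0.176
gripper_force: 59.5
shift [ 131.1 -325.9    8. ] turn [-0.   0.   0.3] t 10.18 q [-0.43  0.37  1.61 -0.    1.17  0.65]
```

```bash
python3 -m jog '131 -326 8 0 0 0.3;131 -326 8 0 0 0.3;131 -326 8 0 0 0.3;131 -326 8 0 0 0.3;131 -326 8 0 0 0.3' >/dev/null; python3 -m jog '0 0 0 0 0 0'>/dev/null; python3 d.py 476 152 105 -79.2
```

```text
shift [  4.5 -38.5  44.6] turn [-0.     0.003  0.005] t 10.93 q [0.16 0.26 1.77 0.   1.11 1.53]
```

```bash
python3 -m jog '4 -38 20 0 0 0.005;4 -38 44 0 0 0.005;4 -38 44 0 0 0.005;4 -38 44 0 0 0.005' |grep -E "contact|gap"; python3 d.py 476 152 92 -79.2;  python3 - <<'E'
from v import *
s=imaging.camera("side"); cv2.imwrite("pics/side3.png",s)
cv2.imwrite("pics/z3.png",cv2.resize(s[160:235,210:310],(800,600),interpolation=cv2.INTER_CUBIC))
E
```

```text
contact_force: [0.1, -0.5, -2.0]
finger_gap: 0.175
shift [-0.8 -4.8 15.7] turn [ 0.     0.    -0.006] t 11.43 q [ 0.23  0.33  1.79 -0.    1.02  1.61]
```

View pics/z3.png

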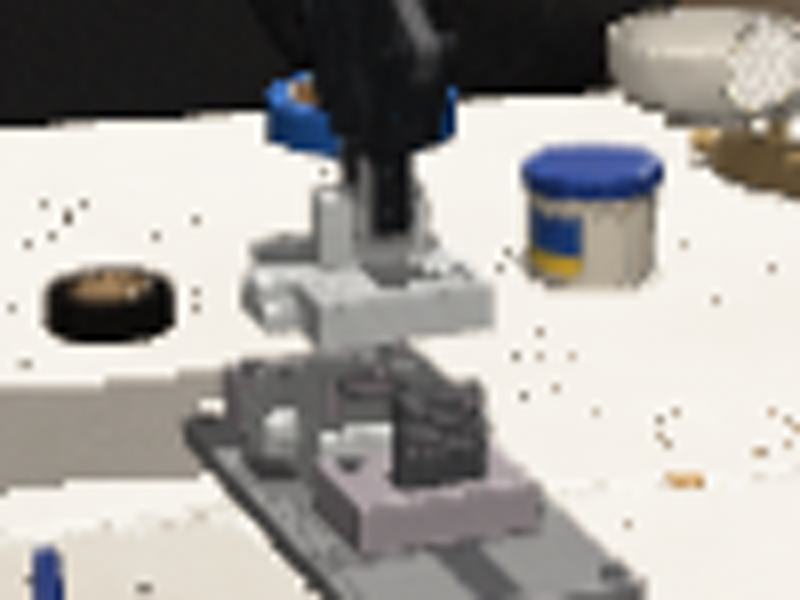

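Side view: the cover is held level above the half. Its front-right vertical edge is at crop x≈492 and front-left at ≈310, with the snout to the left. I'll check the cover's x from those edges.

```bash
python3 - <<'E'
from v import *
s=cv2.imread("pics/side3.png"); o=env.get_obs(); print(o["tcp_pos"]*1000)
a=np.radians(10.8); X=np.array([np.cos(a),np.sin(a),0]);Y=np.array([-np.sin(a),np.cos(a),0])
c=o["tcp_pos"]+[0,0,-.0293]+X*-.0024
for dx in(-36,36): print(dx,[proj("side",c+X*dx/1e3-Y*.045+[0,0,z]) for z in(0,.02)])
g=cv2.cvtColor(s,cv2.COLOR_BGR2GRAY).astype(int)
print(g[194:205,244:276:1])
print("px/mm",proj("side",c+X*.01)-proj("side",c))
E
```

```text
[477.83204008 147.54312672 108.02913625]
-36 [array([250.29936226, 203.32450327]), array([250.11444939, 197.21187085])]
36 [array([271.90285535, 200.36069558]), array([271.82960881, 194.34517649])]
[[203 203 217 206 205 202 194 194 197 198 199 189 108  97  97  98  98  98
   98 130 118 171 175 176 150 205 236 241 231 241 243 216]
 [181 171 160 165 201 189 195 209 196 199 204 204 191 108  97  98  98 186
  190 189 188 194 192 194 176 188 198 216 241 242 242 239]
 [161 157 130 114 161 196 192 198 191 203 203 204 205 189 179 178 170 188
  189 180 171 151 165 168 165 165 164 190 240 242 242 242]
 [174 179 165 105 109 161 198 193 183 189 188 177 169 170 168 165 163 163
  166 162 156 151 156 158 159 158 160 184 240 242 242 242]
 [216 177 168 123  98 109 163 163 142 162 163 161 155 157 157 158 155 157
  158 159 159 156 157 157 158 158 159 185 240 242 242 242]
 [180 165 159 130 101  96 149 153 150 156 158 158 157 154 157 157 158 155
  157 159 159 157 155 157 157 159 158 184 240 242 242 242]
 [156 154 152 132 101  95 151 154 155 155 156 158 159 157 155 158 157 158
  157 158 159 159 157 157 158 157 158 183 240 242 242 242]
 [183 173 201 175 106  98 154 156 155 153 155 157 156 158 158 155 158 158
  157 157 158 160 160 177 199 200 218 220 240 242 242 242]
 [234 234 237 234 176 106 155 158 154 154 153 155 158 157 158 145 137 197
  202 220 234 235 235 236 238 238 240 239 242 242 242 242]
 [240 240 240 239 214 142 146 158 147 136 137 135 131  99  88 109 108 161
  223 239 242 242 242 242 242 242 242 242 242 242 242 242]
 [204 181 160 157 142 121 125 128 125 125 106 130 131  95  88  99 100 101
  140 204 240 242 241 241 241 242 242 242 242 242 152 239]]
px/mm [ 2.92255704 -0.38889765]
```

```bash
python3 - <<'E'
from v import *
a=np.radians(10.8); X=np.array([np.cos(a),np.sin(a),0]);Y=np.array([-np.sin(a),np.cos(a),0])
s=cv2.imread("pics/side2.png"); g=cv2.cvtColor(s,cv2.COLOR_BGR2GRAY).astype(int)
c=np.array([.4735,.1515,.012])
for nm,dx,dy in(("-36-45",-36,-45),("snout front",-50,-18),("-36 -18",-36,-18)): print(nm,[np.round(proj("side",c+X*dx/1e3+Y*dy/1e3+[0,0,z]),2) for z in(0,.022,.03)])
print("spring",proj("side",c+[0,0,.035])); print("cols",list(range(238,264)))
for r in range(203,222): print(r,g[r,238:264])
# cover in side0
s0=cv2.cvtColor(cv2.imread("pics/side0.png"),cv2.COLOR_BGR2GRAY).astype(int)
b=np.radians(28.1); U=np.array([np.cos(b),np.sin(b),0]);V=np.array([-np.sin(b),np.cos(b),0]); c=np.array([.5119,-.1989,0])
for dx,dy in((-36,-45),(36,-45),(-50,-18)): print(dx,dy,[np.round(proj("side",c+U*dx/1e3+V*dy/1e3+[0,0,z]),2) for z in(0,.02)])
print("c 284-296"); 
for r in range(264,278): print(r,s0[r,282:298],s0[r,306:316])
E
```

```text
-36-45 [array([250.09, 222.82]), array([249.89, 216.33]), array([249.82, 213.95])]
snout front [array([243.24, 220.57]), array([243.01, 214.16]), array([242.92, 211.81])]
-36 -18 [array([247.39, 219.95]), array([247.18, 213.55]), array([247.1 , 211.21])]
spring [255.83410501 206.49013464]
cols [238, 239, 240, 241, 242, 243, 244, 245, 246, 247, 248, 249, 250, 251, 252, 253, 254, 255, 256, 257, 258, 259, 260, 261, 262, 263]
203 [241 240 241 241 241 241 241 241 241 240 236 229 229 230 222 211 210 206
 205 124  97 122 130 202 241 243]
204 [242 242 207 202 217 228 230 222 211 211 206 209 217 218 215 219 227 227
 228 219 217 131 124 193 233 232]
205 [223 190 119 118 135 215 219 217 221 226 227 227 228 229 228 229 232 232
 232 232 232 221 219 227 232 231]
206 [148 188 146 126 209 229 230 161 208 232 232 232 231 231 231 221 213 204
 205 223 215 223 231 231 232 232]
207 [105 144 138 120 143 226 232 221 228 232 232 232 216 211 190 192 197 195
 196 201 197 176 211 231 231 232]
208 [ 99 106 125 118 129 185 225 231 231 232 232 232 170 165 124 119 133 161
 166 145 140 110 127 164 147 146]
209 [100
[... 2488 characters left out ...]
179 212 237 238 244 244 244]
272 [181 153 149 125 123 123 121 112 118 128 151 145 140 146 147 148] [164 182 212 237 241 244 244 244 244 244]
273 [151 149 140 125 123 124 123 121 122 120 136 146 145 145 146 148] [235 238 240 243 243 243 244 244 243 243]
274 [146 149 152 125 123 124 123 124 124 122 139 145 145 145 145 147] [244 244 243 243 243 243 243 243 243 244]
275 [154 208 234 214 152 124 122 123 124 123 140 145 144 144 145 146] [245 245 244 244 244 244 244 244 243 243]
276 [234 240 243 241 236 215 151 125 123 123 141 147 144 145 145 179] [244 244 244 244 244 244 244 244 244 244]
277 [243 244 244 244 244 241 235 194 148 124 140 149 148 176 233 238] [244 244 244 244 244 244 244 244 243 244]
```

Edge check: the held cover sits about 1 mm further toward -x than assumed, so I'll aim for TCP x≈477.

```bash
python3 d.py 477 152 92 -79.2
```

```text
shift [-0.  -4.5 16. ] turn [ 0.    -0.001 -0.006] t 11.47 q [ 0.23  0.33  1.79 -0.    1.02  1.61]
```

```bash
python3 -m jog '0 -4.5 5 0 0 -0.006;0 -4.5 13 0 0 -0.006;0 -4.5 13 0 0 -0.006;0 -4.5 13 0 0 -0.006' |grep -E "contact"; python3 d.py 477 152 83 -79.2
```

```text
contact_force: [0.5, 0.1, -1.9]
shift [ 0.3  0.6 11.5] turn [0.    0.    0.001] t 11.97 q [ 0.24  0.35  1.8  -0.    0.99  1.62]
```

```bash
python3 -m jog '0.3 0.6 3 0 0 0;0.3 0.6 5 0 0 0;0.3 0.6 7 0 0 0;0.3 0.6 8 0 0 0;0.3 0.6 8 0 0 0' |grep -E "tcp|contact"; python3 -m jog '0 0 1.5 0 0 0;0 0 3 0 0 0;0 0 3 0 0 0' |grep -E "tcp|contact"
```

```text
tcp_pos: [0.477, 0.152, 0.0864]
contact_force: [0.6, 0.3, -1.0]
tcp_pos: [0.4769, 0.152, 0.0833]
contact_force: [-0.2, 0.7, -1.7]
```

```bash
python3 -m jog '0 0 1 0 0 0;0 0 2 0 0 0;0 0 3 0 0 0;0 0 3 0 0 0' |grep -E "tcp|contact|moment"; python3 -m jog '0 0 1 0 0 0;0 0 2 0 0 0;0 0 2 0 0 0' |grep -E "tcp|contact"
```

```text
tcp_pos: [0.477, 0.152, 0.0804]
contact_force: [-0.6, 0.8, -2.9]
tcp_pos: [0.477, 0.152, 0.0784]
contact_force: [-0.4, 0.2, -2.1]
```

```bash
python3 -m jog '0 0 1 0 0 0;0 0 2 0 0 0;0 0 2 0 0 0' |grep -E "tcp|contact"; python3 -m jog '0 0 1 0 0 0;0 0 2 0 0 0;0 0 2 0 0 0' |grep -E "tcp|contact";python3 -m jog '0 0 1 0 0 0;0 0 2 0 0 0;0 0 2 0 0 0' |grep -E "tcp|contact"
```

```text
tcp_pos: [0.477, 0.152, 0.0764]
contact_force: [0.1, -0.9, -2.2]
tcp_pos: [0.4771, 0.152, 0.0747]
contact_force: [-2.4, -0.2, 4.7]
tcp_pos: [0.4771, 0.152, 0.0726]
contact_force: [-2.7, -0.8, 6.6]
```

```bash
python3 -m jog '0 0 0.5 0 0 0;0 0 1 0 0 0;0 0 1 0 0 0' |grep -E "tcp|contact"; python3 -m jog '0 0 0.5 0 0 0;0 0 1 0 0 0;0 0 1 0 0 0' |grep -E "tcp|contact"
```

```text
tcp_pos: [0.4771, 0.1521, 0.0717]
contact_force: [-2.9, -0.9, 7.4]
tcp_pos: [0.4771, 0.152, 0.0713]
contact_force: [-7.8, -1.7, 17.2]
```

```bash
python3 -m jog '-0.3 0 0.2 0 0 0;-0.6 0 0.5 0 0 0;-0.6 0 0.5 0 0 0;-0.6 0 0.5 0 0 0' |grep -E "tcp|contact|grip";python3 - <<'E'
from v import *
s=imaging.camera("side"); cv2.imwrite("pics/side4.png",s)
cv2.imwrite("pics/z4.png",cv2.resize(s[160:235,210:310],(800,600),interpolation=cv2.INTER_CUBIC))
E
```

```text
tcp_pos: [0.477, 0.152, 0.0713]
contact_force: [-6.4, -1.5, 20.5]
gripper_force: 63.3
```

View pics/z4.png

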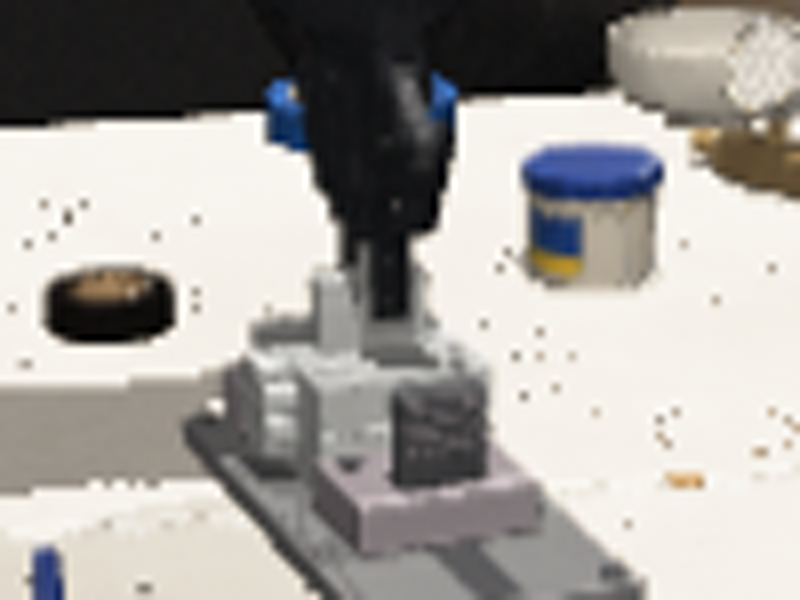

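The cover sits flush on the half with the snouts aligned at crop (265,410), and the TCP height matches (71.3 − 29.3 = 42 mm). I'll press slightly harder, let it settle, and hand in.

```bash
python3 -m jog '-0.3 0 0.3 0 0 0;-0.3 0 0.6 0 0 0;-0.3 0 0.6 0 0 0;-0.3 0 0.6 0 0 0;-0.3 0 0.6 0 0 0' |grep -E "tcp|contact|grip|time"
```

```text
time: 16.9
tcp_pos: [0.4771, 0.1521, 0.0713]
contact_force: [-7.4, -2.7, 26.0]
gripper_force: 64.4
```

```bash
python3 -c "
from bench import env
print(env.sign_off())"
```

```text
the job is handed in; nothing more can be done
None
```

I handed the job in at about 17 s: the lower half is clamped against the stop, and the cover is on both dowels and pressed flush with about 26 N, still gripped. `sign_off` gave no verdict, so I don't know how it was judged.

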